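# Unhitch the coupler: pull the latch, raise the tongue, hold it up

### The job

Uncouple the bench hitch: take hold of the red latch knob, pull it all the way out sideways against its spring while the tongue is still down on the ball, then swing the blue tongue up by that knob until the coupler's mouth is at least 4 cm above the top of the ball. Finish still gripping the knob, holding the tongue raised and still. Leave the oil filter, the bearing and the spark plug alone.

Things in the scene. Friction and masses are not known exactly. Their poses are not given: they have to be found in the camera images.
- hitch_stand: stand fixed to the bench: grey plate 370 x 110 x 12 mm with a steel hitch ball (48 mm diameter, flat underneath) at one end and two clevis cheeks, 116 mm tall, at the other. Origin on the bench under the ball's centre; x along the plate from ball to cheeks, y the side where the latch knob stands and the way it is pulled, z up. The plate spans x = -60 to +310 mm. Place and yaw differ each time.
- ball_top (a point): top of the hitch ball, fixed, 116 mm above the bench; axes as the stand
- hinge_pin (a point): middle of the level pin on which the tongue swings, fixed, 270 mm from the ball's axis along the stand's x, 100 mm above the bench; the pin runs along the stand's y
- tongue (a joint): angle of the tongue about the pin, rad: 0 = level, coupler down over the ball (a stop); grows as the coupler rises, to 0.6. The tongue is a blue square tube 40 x 40 mm with a dark round coupler cup 66 mm across (top 124 mm above the bench when down) over the ball. It falls if let go; lifting it at the knob takes about 4 to 8 N.
- coupler_mouth (a point): centre of the open underside of the coupler cup, on the tongue 270 mm from the pin; 26 mm below the ball's top when the tongue is down. Axes as the stand when the tongue is down; tilts with it.
- latch (a joint): how far the latch is pulled out, m: 0 = shut (pawl hooked under the ball, the tongue cannot rise), 0.018 = fully out, at its stop. A spring pulls it shut with 6 N at 0 and 12 N at 0.018. The pawl clears the ball beyond 0.0135. It rides on the tongue; once off the ball it may stay out or slide back.
- latch_knob: red latch knob, upright beside the coupler: plain round pin of 16 mm diameter. Origin mid-pin at gripping height: 154 mm above the bench, 57 mm from the ball's axis along the stand's y when shut; pin from 20 mm below to 22 mm above it. Axes as the stand when the tongue is down (y: pull direction); tilts with the tongue.
- oil_filter: blue oil filter canister standing on the bench, 69 mm diameter, 90 mm tall, bystander; origin at the centre of its underside
- bearing: ball bearing ring lying flat, 47 mm across, 14 mm tall, bystander; origin at the centre of its underside
- spark_plug: spark plug lying on the bench, 20 x 76 x 18 mm, bystander; origin under its middle

How it is judged (in metres and radians):
On the way, in this order (a step that is already met when the one before it is completed fails the run):
1. the latch is pulled out (at least 14 mm) while the tongue is still down on the ball (value of joint latch above 0.014 m and value of joint tongue below 0.03 rad and contact force between the fingers and latch_knob above 1 N), for 0.2 s.
2. the coupler's mouth has come up clear of the ball's top (z of coupler_mouth in the frame of ball_top above 0.005 m), for 0.1 s.
At the end, for the whole second after the job is handed in: the coupler's mouth is held at least 37 mm above the ball's top, the fingers still grip the red latch knob (more than 2 N), and the tongue is still (under 0.05 rad/s) (z of coupler_mouth in the frame of ball_top above 0.037 m and contact force between the fingers and latch_knob above 2 N and not (velocity of joint tongue above 0.05 rad/s) and velocity of joint tongue above -0.05 rad/s); the arm keeps its last pose, push and grip.
It fails at once if the oil filter, the bearing or the spark plug is pushed more than 30 mm or knocked over (distance of any of oil_filter, bearing, spark_plug from where it was at the start of the episode above 0.03 m or angle between oil_filter's own z axis and vertical above 0.5 rad).
It also fails if it takes over 32 s, if anything falls off the work surface, if the arm or the gripper's body presses on something with over 40 N, if the wrist force passes 120 N, or if a joint passes its speed limit or range.

### The arm

A 6-joint arm with a two-finger parallel gripper is mounted at the origin on a cart in front of the work surface, level with it; the furniture and walls round the work are solid. World frame = base frame: x ahead of the robot, y to its left, z up, the work surface at z = 0. Lengths are in m, angles in degrees, forces in N, time in s.
With the tool pointing down it reaches from about 0.3 to 0.85 m from the base axis. Payload 4.2 kg.
Tool frame: the origin (TCP) lies at the very end of the fingers, on their centre line; the grasp point (between the pads) lies 19 mm behind it; z points along the fingers, y is the line along which they close (so a half turn about z gives the same grasp; the last joint's range is limited). The gripper opens to 91 mm and grips with 3 to 60 N. Pads are 32 mm wide; open, the fingers measure 118 mm over their backs; the gripper's body (76 mm by 178 mm) begins 60 mm behind the grasp point.
Start: joints at [-72.479, 18.312, 89.639, -0, 72.044, -1.146], TCP at [0.184, -0.545, 0.214] pointing down, gripper open.
Joint ranges: [-177.97, 177.97], [-48.28, 115.42], [12.27, 149.76], [-77.06, 257.06], [2.81, 150.46], [-146.56, 146.56]. Speed limits (degrees/s): [147.25, 147.25, 180, 180, 180, 180].

### API

Orientations are given as a 3x3 rotation matrix whose columns are the frame's x, y, z axes.
In Python, from cell import status, camera, order gives the robot as it stands.
- The arm moves only by the tool carry_out, never from a script. Its arguments are lists of equal length, an entry for each row: "gripper": the closure, from 0 (fully open) to 1 (shut); "offset": the shift along the tool's x, y, z as a fraction of full scale, a list of three; "yaw": the turn about the tool's z as a fraction of full scale. In form: {"gripper": [gripper, ...], "offset": [[tx, ty, tz], ...], "yaw": [yaw, ...]}. A call has 1 to 5 rows; each row is the pose to reach, as a shift and turn from the pose commanded when the call began, along the tool's axes at that moment; what a row does not reach only later rows make up. Full scale, the value 1, is 0.5 m for a shift and 120 degrees for a turn. A row lasts 1/12 s, in which the tool goes at most 41.7 mm and 7.16 degrees, less where a joint would pass 70% of its speed; a pose out of reach is approached as far as the arm can. A call with a number of a shift or a turn outside -1 to 1 is refused whole. A call with a gripper value outside its range is refused whole. The fingers move at their own pace and stop on an object; the grip force is fixed at half the most. Time passes only in rows, so rows that repeat a pose let the fingers close. It gives the time, the measured TCP pose, the force, the opening and the grip force at its end, in the units of the state.
- status.read_state(): the state, without advancing time (a new reading comes with each control period).
- camera(name): name is "scene" or "top"; returns a dict with "color" (384x512x3 uint8, red, green, blue), "fx", "fy", "cx", "cy" (pixels), "dist" ([k1, k2, p1, p2, k3] as OpenCV has them; the pictures are not rectified), "position" and "rotation" of the camera in the world. Camera axes: x right, y down, z forward; pixel columns grow to the right and rows downward; lengths in m; the calibration is good to about 2 mm. A picture is of the moment at which its call begins. There is no depth.
- order.sign_off(): hands the job in; it is judged then, once.
The state is a dict: "clock": time; "q": joint angles; "joint_velocities": joint speeds; "effort": joint torques, N m; "ee_pos": TCP position; "ee_rot": TCP orientation; "ft_force": force on the tool from outside, world axes, zero at the start; "wrist_torque": the same for the moment, N m; "gripper_width": finger opening in m; "grip_force": force on a finger pad.
Only numpy, scipy, OpenCV 4.12 (cv2) and the standard library are available. Lean on these libraries where they do the work, as an engineer would, in place of code of your own. Each camera call takes 0.05 s, during which the arm holds its last target. There are 200 camera calls.

## Working session

There is one attempt and no reset: what is moved stays moved. The work goes in short steps, Python scripts to look and compute and a tool call to move; the robot and the scene stay as the last step left them, time stands still between calls to the robot, and variables do not carry over. Pictures are saved under pics/ and viewed, at most 10 in all, crops included, and the job is handed in when it is done.

Besides the shell and the picture viewer there is one more tool, called after "Call:" by a JSON object that holds its "method" and its "body". carry_out: Moves the arm, as the interface text tells. Shift numbers are shares of 0.5 m and turn numbers shares of 120 degrees, none past 1 either way. Its arguments: {"type":"object","properties":{"gripper":{"type":"array"},"offset":{"type":"array"},"yaw":{"type":"array"}},"required":["gripper","offset","yaw"]}

```bash
mkdir -p pics; ls; python3 - <<'E'
from cell import status, camera
import cv2,numpy as np,pickle
s=status.read_state();print(s)
for n in("scene","top"):
    c=camera(n);pickle.dump(c,open(n+'0.pkl','wb'));cv2.imwrite(f'pics/{n}0.png',c['color'][:,:,::-1])
    print(n,{k:np.round(v,4).tolist() for k,v in c.items() if k!='color'})
E
```

```text
pics
{'clock': 0.0, 'q': array([-7.24784576e+01,  1.83523678e+01,  8.97080870e+01, -1.17097723e-03,
        7.20417686e+01, -1.14460932e+00]), 'joint_velocities': array([-0.01660696,  0.01441155,  0.09927751,  0.04969419,  0.04697107,
        0.01959589]), 'effort': array([ 1.39734522e-05, -4.12463343e+01, -2.31972706e+01,  7.29108509e-02,
        4.57935990e-02, -1.42747590e-04]), 'ee_pos': array([ 0.18388473, -0.54426802,  0.21310159]), 'ee_rot': array([[ 9.47397501e-01,  3.20058848e-01, -5.55678727e-04],
       [ 3.20059330e-01, -9.47395984e-01,  1.69550333e-03],
       [ 1.62130476e-05, -1.78416578e-03, -9.99998408e-01]]), 'ft_force': array([ 0.03579294, -0.39344401, -0.14398626]), 'wrist_torque': array([0.02525404, 0.01785286, 0.0197115 ]), 'grip_force': 0.0, 'gripper_width': 0.0917768783183704}
scene {'fx': 426.6348, 'fy': 426.6348, 'cx': 255.0107, 'cy': 193.6184, 'dist': [-0.029, 0.0, 0.0, 0.0, 0.0], 'position': [0.2074, 0.5694, 0.7148], 'rotation': [[-0.8511, -0.3448, 0.396], [-0.5246, 0.5255, -0.6699], [0.0229, -0.7778, -0.6281]]}
top {'fx': 473.3026, 'fy': 473.3026, 'cx': 252.9751, 'cy': 183.5105, 'dist': [0.057, 0.0, 0.0, 0.0, 0.0], 'position': [0.4839, -0.0773, 1.1943], 'rotation': [[0.0173, -0.9944, 0.1046], [-0.9998, -0.0158, 0.0145], [-0.0128, -0.1048, -0.9944]]}
```

View pics/scene0.png

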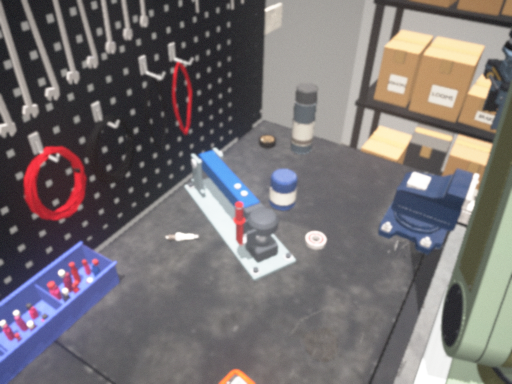

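View pics/top0.png

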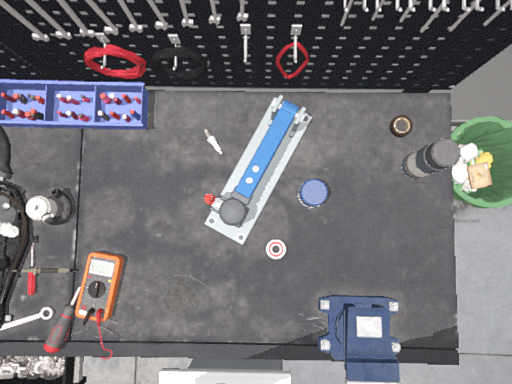

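The scene view shows the red knob at about (239, 205–243) and the cup at (262, 220). In the top view the knob is at (209, 199), the cup at (233, 211) and the hinge at about (288, 112). The spark plug is at (213, 141), the filter at (313, 193) and the bearing at (276, 249).

```bash
cat >h.py <<'E'
import numpy as np,cv2
def ray(c,p):
    K=np.array([[c['fx'],0,c['cx']],[0,c['fy'],c['cy']],[0,0,1]])
    u=cv2.undistortPoints(np.array([[p]],float),K,np.array(c['dist']))[0,0]
    d=np.array(c['rotation'])@[u[0],u[1],1];return np.array(c['position']),d/np.linalg.norm(d)
def atz(c,p,z):
    o,d=ray(c,p);return o+d*(z-o[2])/d[2]
def tri(a,pa,b,pb):
    (o1,d1),(o2,d2)=ray(a,pa),ray(b,pb)
    t=np.linalg.lstsq(np.c_[d1,-d2],o2-o1,rcond=None)[0]
    x,y=o1+t[0]*d1,o2+t[1]*d2;return (x+y)/2,np.linalg.norm(x-y)
def red(c,box):
    x0,y0,x1,y1=box;h=cv2.cvtColor(c['color'],cv2.COLOR_RGB2HSV)[y0:y1,x0:x1].astype(int)
    m=((h[...,0]<8)|(h[...,0]>172))&(h[...,1]>130)&(h[...,2]>70)
    v,u=np.nonzero(m);return u+x0,v+y0
E
python3 - <<'E'
import pickle,numpy as np,cv2
from h import *
s=pickle.load(open('scene0.pkl','rb'));t=pickle.load(open('top0.pkl','rb'))
u,v=red(s,(225,190,256,260))
for r in range(v.min(),v.max()+1): print(r,u[v==r].min() if (v==r).any() else 0,u[v==r].max() if (v==r).any() else 0,end=' | ')
U,V=red(t,(198,185,225,212));print('\ntop',U.min(),U.max(),V.min(),V.max(),U.mean(),V.mean())
for z in(.176,.154,.134):print(z,atz(t,(U.mean(),V.mean()),z))
for r in(204,206,208):print(tri(s,(239,r),t,(209,198.5)))
for p in((233,211),(232.5,211)):print('cup',atz(t,p,.124))
print('holes',atz(t,(256,169),.12),atz(t,(288,106),.12),'plug',atz(t,(213,141),.01),'bear',atz(t,(276,249),.01),'filt',atz(t,(314,193),.09))
a=cv2.resize(t['color'][90:260,180:340],None,fx=4.5,fy=3.5*4.5/4.5)[:,:,::-1];a=cv2.resize(t['color'][90:250,190:340],None,fx=3.7,fy=3.7,interpolation=2)[:,:,::-1]
b=cv2.resize(s['color'][140:280,170:310],None,fx=4,fy=4)[:,:,::-1];cv2.imwrite('pics/a.png',a);cv2.imwrite('pics/b.png',b)
E
```

```text
202 237 239 | 203 236 241 | 204 235 241 | 205 236 241 | 206 237 241 | 207 0 0 | 208 0 0 | 209 0 0 | 210 0 0 | 211 237 241 | 212 237 241 | 213 237 241 | 214 237 241 | 215 237 241 | 216 237 241 | 217 236 243 | 218 235 244 | 219 235 244 | 220 235 244 | 221 235 244 | 222 236 243 | 223 236 242 | 224 237 242 | 225 238 241 | 226 238 241 | 227 238 241 | 228 238 242 | 229 238 241 | 230 238 242 | 231 238 241 | 232 238 241 | 233 238 241 | 234 238 241 | 235 238 241 | 236 238 241 | 237 238 241 | 238 238 240 | 239 238 240 | 240 238 240 | 241 239 240 | 242 240 240 | 
top 204 214 194 204 209.11940298507463 198.53731343283582
0.176 [0.55689599 0.03161914 0.176     ]
0.154 [0.55847308 0.03397228 0.154     ]
0.134 [0.5599068 0.0361115 0.134    ]
(array([0.55867265, 0.03318755, 0.17023328]), np.float64(0.002900877464997735))
(array([0.5587671 , 0.03357366, 0.16533479]), np.float64(0.00232006281093077))
(array([0.55886192, 0.03396279, 0.16040346]), np.float64(0.0017353014357781229))
cup [ 0.53326861 -0.01760857  0.124     ]
cup [ 0.53325006 -0.01647781  0.124     ]
holes [ 0.6304086  -0.06797809  0.12      ] [ 0.77868256 -0.13963065  0.12      ] plug [0.71544569 0.0434234  0.01      ] bear [ 0.44636713 -0.11984126  0.01      ] filt [ 0.58003972 -0.20408334  0.09      ]
```

View pics/a.png

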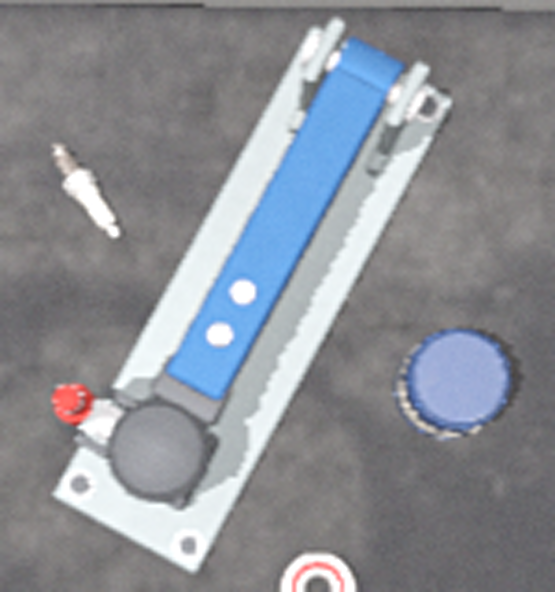

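View pics/b.png

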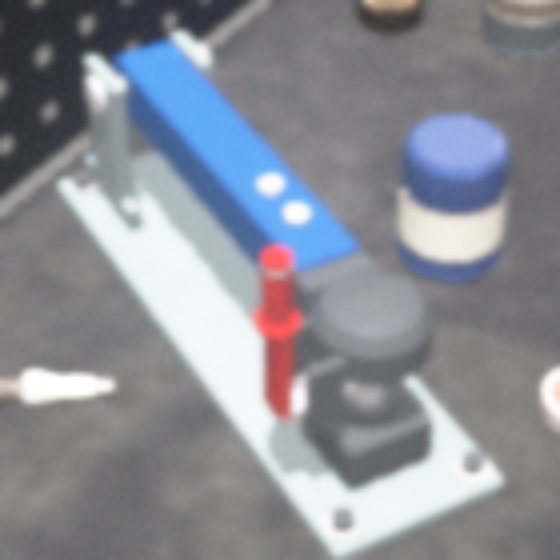

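The crops show the knob pin with its top at scene (238.5, 204) and a collar below it. The knob lies 57 mm from the cup, and its height triangulates to 0.17 m against 0.176 m in the text. The stand's x axis is at about -26.5° in the world. I'll close the fingers along the stand's y so the pin can pivot between the pads.

```bash
cat >>h.py <<'E'
def goto(target,yawdeg):
    "offset fractions and yaw fraction to bring TCP to target, tool y along world angle yawdeg"
    from cell import status
    s=status.read_state();R=s['ee_rot'];d=R.T@(np.array(target)-s['ee_pos'])
    cur=np.degrees(np.arctan2(R[1,1],R[0,1]));dy=(yawdeg-cur+180)%360-180
    print('t',s['clock'],'pos',s['ee_pos'].round(4),'yaw',cur.round(2),'F',s['ft_force'].round(1),'w',round(s['gripper_width'],4),'g',s['grip_force'],'q',s['q'].round(1))
    print('offset',(d/.5).round(4),'yawfrac',round(-dy/120,4))
E
python3 -c "
from h import *
goto((.558,.033,.26),63.6)"
```

```text
t 0.1 pos [ 0.1839 -0.5443  0.2132] yaw -71.33 F [ 0.1 -0.   1. ] w 0.091 g 0.0 q [-72.5  18.3  89.7   0.   72.   -1.1]
offset [ 1.0784 -0.8546 -0.0922] yawfrac -1.1244
```

Call:
{"method": "carry_out", "body": {"gripper": [0, 0, 0, 0, 0], "offset": [[0.06, -0.045, -0.03], [0.12, -0.095, -0.06], [0.18, -0.143, -0.09], [0.24, -0.19, -0.09], [0.3, -0.24, -0.09]], "yaw": [-0.05, -0.1, -0.15, -0.2, -0.25]}}

```text
clock: 0.52
ee_pos: [0.2886, -0.382, 0.2596]
ee_rot: [[0.657, 0.754, 0.001], [0.754, -0.657, -0.001], [-0.0, 0.002, -1.0]]
ft_force: [1.3, 0.5, 0.5]
gripper_width: 0.0913
grip_force: 0.0
```

```bash
python3 -c "
from h import *
goto((.558,.033,.26),63.6)"
```

```text
t 0.5167 pos [ 0.2886 -0.382   0.2596] yaw -41.09 F [1.3 0.5 0.5] w 0.0913 g 0.0 q [-54.3   7.9  96.9   0.   75.  -13.2]
offset [ 0.9797 -0.1392 -0.0013] yawfrac -0.8724
```

Call:
{"method": "carry_out", "body": {"gripper": [0, 0, 0, 0, 0], "offset": [[0.07, -0.01, 0], [0.14, -0.02, 0], [0.21, -0.03, 0], [0.28, -0.04, 0], [0.35, -0.05, 0]], "yaw": [-0.055, -0.11, -0.165, -0.22, -0.275]}}

```text
clock: 0.93
ee_pos: [0.3849, -0.2334, 0.2587]
ee_rot: [[0.139, 0.99, -0.0], [0.99, -0.139, 0.0], [0.0, -0.0, -1.0]]
ft_force: [1.2, -0.7, 0.3]
gripper_width: 0.0912
grip_force: 0.0
```

```bash
python3 -c "
from h import *
goto((.558,.033,.26),63.6)"
```

```text
t 0.9333 pos [ 0.3849 -0.2334  0.2587] yaw -8.02 F [ 1.2 -0.7  0.3] w 0.0912 g 0.0 q [-32.7   5.3 100.1  -0.   74.6 -24.7]
offset [ 0.5759  0.2685 -0.0026] yawfrac -0.5968
```

Call:
{"method": "carry_out", "body": {"gripper": [0, 0, 0, 0, 0], "offset": [[0.07, 0.03, 0], [0.14, 0.06, 0], [0.21, 0.09, 0], [0.28, 0.12, 0], [0.35, 0.16, 0]], "yaw": [-0.058, -0.115, -0.173, -0.23, -0.288]}}

```text
clock: 1.35
ee_pos: [0.4888, -0.0717, 0.2588]
ee_rot: [[-0.447, 0.894, -0.001], [0.894, 0.447, -0.0], [0.0, -0.001, -1.0]]
ft_force: [0.4, -1.6, 0.2]
gripper_width: 0.0912
grip_force: 0.0
```

```bash
python3 -c "
from h import *
goto((.558,.033,.26),63.6)"
```

```text
t 1.35 pos [ 0.4888 -0.0717  0.2588] yaw 26.58 F [ 0.4 -1.6  0.2] w 0.0912 g 0.0 q [ -9.7   9.4  95.2  -0.   75.4 -36.2]
offset [ 0.1253  0.2174 -0.0025] yawfrac -0.3085
```

Call:
{"method": "carry_out", "body": {"gripper": [0, 0, 0, 0, 0], "offset": [[0.03, 0.05, 0], [0.06, 0.1, 0], [0.09, 0.15, 0], [0.125, 0.217, 0], [0.125, 0.217, 0]], "yaw": [-0.058, -0.115, -0.173, -0.23, -0.288]}}

```text
clock: 1.77
ee_pos: [0.5617, 0.0352, 0.2578]
ee_rot: [[-0.878, 0.479, 0.001], [0.479, 0.878, 0.003], [0.0, 0.003, -1.0]]
ft_force: [-0.6, -0.7, -0.0]
gripper_width: 0.0912
grip_force: 0.0
```

Call:
{"method": "carry_out", "body": {"gripper": [0, 0, 0], "offset": [[0, 0, 0], [0, 0, 0], [0, 0, 0]], "yaw": [-0.02, -0.02, -0.02]}}

```text
clock: 2.02
ee_pos: [0.5585, 0.0305, 0.2585]
ee_rot: [[-0.892, 0.452, -0.001], [0.452, 0.892, -0.0], [0.001, -0.001, -1.0]]
ft_force: [0.4, 0.4, -0.5]
gripper_width: 0.0915
grip_force: 0.0
```

```bash
python3 - <<'E'
from h import *
from cell import camera
goto((.558,.033,.14),63.6)
s=camera('scene');t=camera('top')
cv2.imwrite('pics/c.png',np.hstack([cv2.resize(s['color'][130:290,160:320],None,fx=2.5,fy=2.5),cv2.resize(t['color'][90:250,150:310],None,fx=2.5,fy=2.5)])[:,:,::-1])
E
```

```text
t 2.0167 pos [0.5585 0.0305 0.2585] yaw 63.12 F [ 0.4  0.4 -0.5] w 0.0915 g 0.0 q [  2.   15.5  87.2  -0.   77.3 -61.2]
offset [0.003  0.0041 0.2369] yawfrac -0.004
```

View pics/c.png

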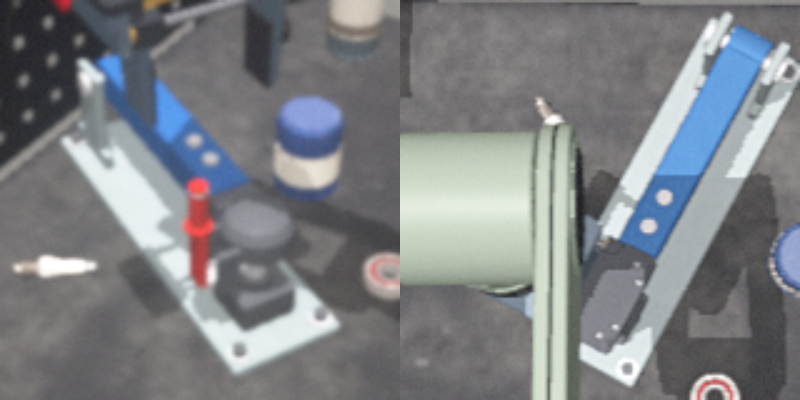

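The scene half shows both fingers (crop tips near (145, 125) and (262, 80)) straddling the line above the red knob at (199, 190). The top half shows the gripper over the cup's knob side. I'll descend and close.

Call:
{"method": "carry_out", "body": {"gripper": [0, 0, 0, 0, 0], "offset": [[0.003, 0.004, 0.06], [0.003, 0.004, 0.12], [0.003, 0.004, 0.18], [0.003, 0.004, 0.22], [0.003, 0.004, 0.237]], "yaw": [0, 0, 0, 0, 0]}}

```text
clock: 2.53
ee_pos: [0.5561, 0.0323, 0.1374]
ee_rot: [[-0.892, 0.452, -0.006], [0.452, 0.892, -0.0], [0.005, -0.003, -1.0]]
ft_force: [-0.1, -0.7, -0.3]
gripper_width: 0.091
grip_force: 0.0
```

```bash
python3 - <<'E'
from h import *
from cell import camera
goto((.558,.033,.14),63.6)
s=camera('scene')
cv2.imwrite('pics/d.png',cv2.resize(s['color'][150:280,180:310],None,fx=4,fy=4)[:,:,::-1])
E
```

```text
t 2.5333 pos [0.5561 0.0323 0.1374] yaw 63.1 F [-0.1 -0.7 -0.3] w 0.091 g 0.0 q [  2.1  20.3  98.4  -0.   61.6 -61. ]
offset [-0.0027  0.0029 -0.0052] yawfrac -0.0042
```

View pics/d.png

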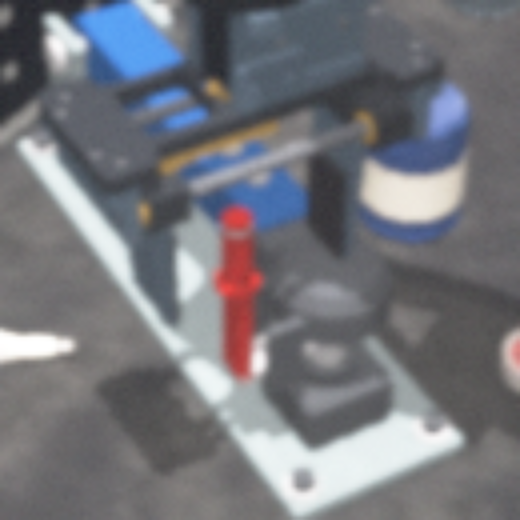

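The knob (crop (239, 215–280)) sits between the fingertips at (157, 305) and (330, 245), whose midpoint is about (243, 275). It is well centred, so I'll close.

Call:
{"method": "carry_out", "body": {"gripper": [1, 1, 1, 1, 1], "offset": [[0, 0, -0.005], [0, 0, -0.005], [0, 0, -0.005], [0, 0, -0.005], [0, 0, -0.005]], "yaw": [0, 0, 0, 0, 0]}}

```text
clock: 3.0
ee_pos: [0.5589, 0.0329, 0.1441]
ee_rot: [[-0.892, 0.451, 0.002], [0.451, 0.892, -0.0], [-0.002, 0.001, -1.0]]
ft_force: [0.3, -0.3, -0.4]
gripper_width: 0.0607
grip_force: 0.0
```

Call:
{"method": "carry_out", "body": {"gripper": [1, 1, 1, 1, 1], "offset": [[0, 0, 0], [0, 0, 0], [0, 0, 0], [0, 0, 0], [0, 0, 0]], "yaw": [0, 0, 0, 0, 0]}}

```text
clock: 3.42
ee_pos: [0.5583, 0.0329, 0.1429]
ee_rot: [[-0.893, 0.451, -0.0], [0.451, 0.893, -0.0], [0.0, -0.0, -1.0]]
ft_force: [0.4, 0.0, -0.2]
gripper_width: 0.0272
grip_force: 0.0
```

Call:
{"method": "carry_out", "body": {"gripper": [1, 1, 1, 1, 1], "offset": [[0, 0, 0.004], [0, 0, 0.004], [0, 0, 0.004], [0, 0, 0.004], [0, 0, 0.004]], "yaw": [0, 0, 0, 0, 0]}}

```text
clock: 3.83
ee_pos: [0.5596, 0.0348, 0.1411]
ee_rot: [[-0.892, 0.452, 0.003], [0.452, 0.892, 0.004], [-0.001, 0.004, -1.0]]
ft_force: [2.0, 5.5, 0.1]
gripper_width: 0.0155
grip_force: 30.0
```

Call:
{"method": "carry_out", "body": {"gripper": [1, 1, 1, 1, 1], "offset": [[0, 0.01, 0], [0, 0.02, 0], [0, 0.03, 0], [0, 0.038, 0], [0, 0.038, 0]], "yaw": [0, 0, 0, 0, 0]}}

```text
clock: 4.25
ee_pos: [0.5659, 0.0472, 0.1408]
ee_rot: [[-0.893, 0.45, -0.003], [0.45, 0.893, -0.006], [-0.0, -0.007, -1.0]]
ft_force: [-3.0, -9.3, 2.8]
gripper_width: 0.0152
grip_force: 30.0
```

Call:
{"method": "carry_out", "body": {"gripper": [1, 1, 1], "offset": [[0, 0, 0], [0, 0, 0], [0, 0, 0]], "yaw": [0, 0, 0]}}

```text
clock: 4.5
ee_pos: [0.5656, 0.0466, 0.1408]
ee_rot: [[-0.893, 0.45, -0.003], [0.45, 0.893, -0.007], [-0.0, -0.007, -1.0]]
ft_force: [-1.6, -9.5, 2.4]
gripper_width: 0.0152
grip_force: 30.0
```

```bash
python3 -c "
from h import *
goto((.558,.033,.14),63.6)"
```

```text
t 4.5 pos [0.5656 0.0466 0.1408] yaw 63.25 F [-1.6 -9.5  2.4] w 0.0152 g 30.013180375099182 q [  3.8  20.9  96.8  -0.4  62.4 -59.3]
offset [ 0.0014 -0.0311  0.0017] yawfrac -0.0029
```

Call:
{"method": "carry_out", "body": {"gripper": [1, 1, 1, 1, 1], "offset": [[0, 0.006, 0], [0, 0.012, 0], [0, 0.016, 0], [0, 0.016, 0], [0, 0.016, 0]], "yaw": [0, 0, 0, 0, 0]}}

```text
clock: 4.92
ee_pos: [0.568, 0.0511, 0.1406]
ee_rot: [[-0.893, 0.449, -0.006], [0.449, 0.893, -0.012], [0.0, -0.013, -1.0]]
ft_force: [-5.5, -17.2, 3.8]
gripper_width: 0.0154
grip_force: 30.0
```

Call:
{"method": "carry_out", "body": {"gripper": [1, 1, 1], "offset": [[0, 0, 0], [0, 0, 0], [0, 0, 0]], "yaw": [0, 0, 0]}}

```text
clock: 5.17
ee_pos: [0.568, 0.0511, 0.1406]
ee_rot: [[-0.893, 0.45, -0.006], [0.45, 0.893, -0.011], [0.0, -0.013, -1.0]]
ft_force: [-5.3, -17.1, 4.3]
gripper_width: 0.0153
grip_force: 30.0
```

Call:
{"method": "carry_out", "body": {"gripper": [1, 1, 1, 1, 1], "offset": [[-0.003, 0, -0.0134], [-0.0064, 0, -0.0268], [-0.01, 0, -0.04], [-0.014, 0, -0.0534], [-0.0184, 0, -0.0664]], "yaw": [0, 0, 0, 0, 0]}}

```text
clock: 5.58
ee_pos: [0.5741, 0.0477, 0.1711]
ee_rot: [[-0.893, 0.451, -0.013], [0.451, 0.893, -0.01], [0.007, -0.015, -1.0]]
ft_force: [-5.9, -14.6, -6.7]
gripper_width: 0.0156
grip_force: 30.0
```

```bash
python3 - <<'E'
from h import *
from cell import camera
goto((.568,.0511,.14),63.6)
s=camera('scene')
cv2.imwrite('pics/e.png',cv2.resize(s['color'][130:280,170:320],None,fx=3.5,fy=3.5)[:,:,::-1])
E
```

```text
t 5.5833 pos [0.5741 0.0477 0.1711] yaw 63.2 F [ -5.9 -14.6  -6.7] w 0.0156 g 29.98057633638382 q [  3.9  20.5  92.7  -0.6  67.5 -59.1]
offset [0.0134 0.0016 0.0622] yawfrac -0.0033
```

View pics/e.png

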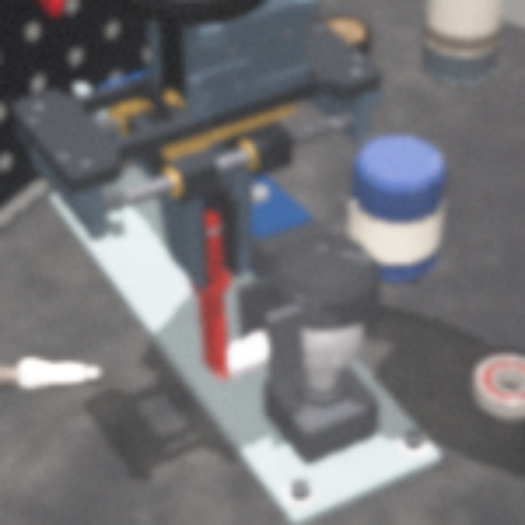

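The cup has lifted off the ball at crop (330, 350), and the knob is still gripped at (212, 270). I'll continue along the arc.

Call:
{"method": "carry_out", "body": {"gripper": [1, 1, 1, 1, 1], "offset": [[-0.0066, 0, -0.018], [-0.015, 0, -0.0386], [-0.0242, 0, -0.0586], [-0.034, 0, -0.0784], [-0.0394, 0, -0.088]], "yaw": [0, 0, 0, 0, 0]}}

```text
clock: 6.05
ee_pos: [0.5909, 0.0389, 0.2158]
ee_rot: [[-0.892, 0.452, -0.016], [0.452, 0.892, -0.01], [0.01, -0.016, -1.0]]
ft_force: [-10.3, -13.0, -5.4]
gripper_width: 0.0154
grip_force: 30.0
```

Call:
{"method": "carry_out", "body": {"gripper": [1, 1, 1, 1, 1], "offset": [[0, 0, 0], [0, 0, 0], [0, 0, 0], [0, 0, 0], [0, 0, 0]], "yaw": [0, 0, 0, 0, 0]}}

```text
clock: 6.47
ee_pos: [0.5906, 0.0391, 0.215]
ee_rot: [[-0.892, 0.452, -0.016], [0.452, 0.892, -0.009], [0.01, -0.016, -1.0]]
ft_force: [-9.6, -12.2, -3.9]
gripper_width: 0.0151
grip_force: 30.0
```

```bash
python3 - <<'E'
from h import *
from cell import camera
goto((.568,.0511,.14),63.6)
s=camera('scene')
cv2.imwrite('pics/f.png',cv2.resize(s['color'][130:280,170:320],None,fx=3.5,fy=3.5)[:,:,::-1])
E
```

```text
t 6.4667 pos [0.5906 0.0391 0.215 ] yaw 63.14 F [ -9.6 -12.2  -3.9] w 0.0151 g 29.980599582195282 q [  3.   20.3  86.5  -0.5  74.1 -60. ]
offset [0.0496 0.0033 0.1505] yawfrac -0.0039
```

View pics/f.png

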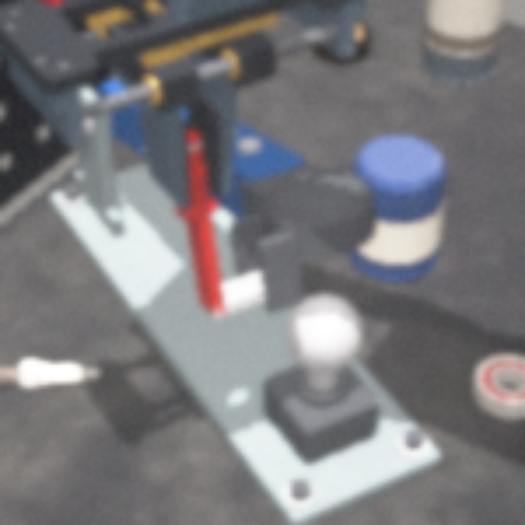

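The ball is fully exposed at crop (325, 330), the cup is well above it, and the knob is gripped with its top at (194, 132). I'll check the angle by projecting the knob top and bottom.

```bash
python3 - <<'E'
from h import *
import pickle
c=pickle.load(open('scene0.pkl','rb'));R=np.array(c['rotation']);a=np.radians(-26.8)
o=np.array([.533,-.0175,0])
for th in(0.2,.24,.27,.3):
    out=[]
    for zz in(.076,.034-.0):
        x=.27-.27*np.cos(th)+zz*np.sin(th);z=.1+.27*np.sin(th)+zz*np.cos(th);y=.075
        p=o+[x*np.cos(a)-y*np.sin(a),x*np.sin(a)+y*np.cos(a),z]
        q=R.T@(p-c['position']);uv=np.array([c['fx']*q[0]/q[2]+c['cx'],c['fy']*q[1]/q[2]+c['cy']])
        out.append(((uv-[170,130])*3.5).round())
    print(th,out,'mouth mm',round(1000*(.27*np.sin(th)-.01*np.cos(th)-.016),1))
E
```

```text
0.2 [array([196., 168.]), array([205., 235.])] mouth mm 27.8
0.24 [array([191., 148.]), array([201., 217.])] mouth mm 38.5
0.27 [array([187., 133.]), array([198., 203.])] mouth mm 46.4
0.3 [array([183., 118.]), array([195., 189.])] mouth mm 54.2
```

The projection puts θ near 0.25–0.27, so the mouth is about 41–46 mm up. I'll add a little margin and settle.

Call:
{"method": "carry_out", "body": {"gripper": [1, 1, 1, 1, 1], "offset": [[-0.004, 0, -0.008], [-0.008, 0, -0.016], [-0.01, 0, -0.02], [-0.01, 0, -0.02], [-0.01, 0, -0.02]], "yaw": [0, 0, 0, 0, 0]}}

```text
clock: 6.93
ee_pos: [0.5953, 0.0366, 0.2249]
ee_rot: [[-0.892, 0.452, -0.016], [0.452, 0.892, -0.01], [0.009, -0.016, -1.0]]
ft_force: [-8.1, -12.3, -5.5]
gripper_width: 0.0153
grip_force: 30.0
```

Call:
{"method": "carry_out", "body": {"gripper": [1, 1, 1, 1, 1], "offset": [[0, 0, 0], [0, 0, 0], [0, 0, 0], [0, 0, 0], [0, 0, 0]], "yaw": [0, 0, 0, 0, 0]}}

```text
clock: 7.35
ee_pos: [0.5953, 0.0366, 0.2248]
ee_rot: [[-0.892, 0.452, -0.016], [0.452, 0.892, -0.01], [0.009, -0.016, -1.0]]
ft_force: [-8.5, -12.2, -5.3]
gripper_width: 0.0157
grip_force: 30.0
```

Call:
{"method": "carry_out", "body": {"gripper": [1, 1, 1, 1, 1], "offset": [[0, 0, 0], [0, 0, 0], [0, 0, 0], [0, 0, 0], [0, 0, 0]], "yaw": [0, 0, 0, 0, 0]}}

```text
clock: 7.77
ee_pos: [0.5953, 0.0366, 0.2248]
ee_rot: [[-0.892, 0.452, -0.016], [0.452, 0.892, -0.01], [0.009, -0.016, -1.0]]
ft_force: [-8.1, -12.9, -5.3]
gripper_width: 0.0152
grip_force: 30.0
```

```bash
python3 - <<'E'
from h import *
from cell import camera
goto((.568,.0511,.14),63.6)
s=camera('scene')
cv2.imwrite('pics/g.png',cv2.resize(s['color'][130:280,170:320],None,fx=3.5,fy=3.5)[:,:,::-1])
E
```

```text
t 7.7667 pos [0.5953 0.0366 0.2248] yaw 63.12 F [ -8.1 -12.9  -5.3] w 0.0152 g 29.976000487804413 q [  2.7  20.4  84.9  -0.5  75.6 -60.3]
offset [0.0602 0.0039 0.1702] yawfrac -0.004
```

View pics/g.png

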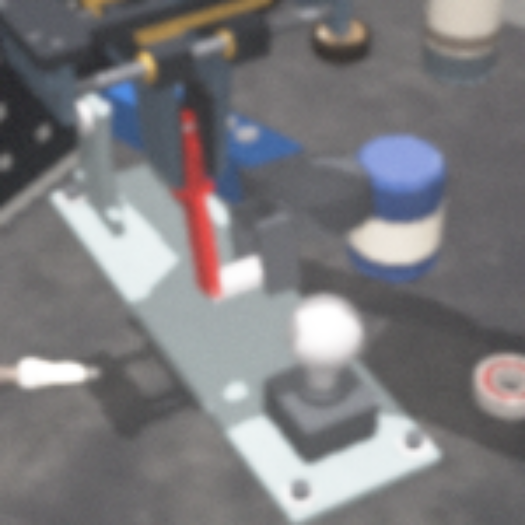

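The knob top is now at crop (188, 115) and the collar at (194, 190), which gives θ ≈ 0.3 and puts the mouth about 50 mm up. It is held steady, so I'll hand in.

```bash
python3 -c "
from cell import order
print(order.sign_off())"
```

```text
the job is handed in; nothing more can be done
None
```

I pulled the latch to its stop with the tongue still down, then swung the tongue up and handed the job in at about 7.8 s, still gripping the knob (30 N) with the coupler's mouth an estimated 50 mm above the ball; the sign-off gave no verdict.

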